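Set the curing lamp's thumbwheel timer to 60 and index the tablet under the lamp

ROBOT

A 6-joint arm with a two-finger parallel gripper is mounted at the origin on the work surface. World frame = base frame: x ahead of the robot, y to its left, z up, the work surface at z = 0. Lengths are in mm, angles in rad, forces in N, time in s.
With the tool pointing down it reaches from about 350 to 875 mm from the base axis. Payload 4.2 kg.
Tool frame: the origin (TCP) lies at the very end of the fingers, on their centre line; the grasp point (between the pads) lies arm.hold_point_z behind it (arm.hold_point_z is the distance from the TCP to the grasp point, in mm); z points along the fingers, y is the direction in which the jaws open and shut (so a half turn about z gives the same grasp; the last joint's range is limited). The gripper opens to 85 mm and grips with 20 to 120 N. Pads are 22 mm wide; open, the fingers measure 114 mm over their backs; the gripper's body (76 mm by 85 mm) begins 54 mm behind the grasp point. The pads swing forward as they close: fully open they stand 13 mm farther back than shut.
Start: joints at [-0.953, 0.385, 0.008, 0, -1.194, -0.259], TCP at [219.483, -585.172, 231.312] pointing down, gripper open.
Joint ranges: [-3.14, 3.14], [-1.21, 2.06], [-1.07, 1.41], [-3.16, 2.05], [-2.99, -0.16], [-3.1, 3.1]. Speed limits (rad/s): [2.79, 2.79, 3.14, 3.14, 3.14, 3.14].

INTERFACE

Orientations are given as a unit quaternion [x, y, z, w].
In Python, from bench import arm gives the robot as it stands.
- The arm moves only by the tool step_arm, never from a script. Its argument "series" is a list of rows, each a list of 6 numbers: the shift along the world's x, y, z scaled (see below), then the turn, a rotation vector about the world's x, y, z scaled (see below). A call has 1 to 12 rows; each row is the pose to reach, as a shift and turn from the pose commanded when the call began; what a row does not reach only later rows make up. The controller multiplies each number of a shift by 400 mm and each number of a turn by pi/2 rad. A row lasts 1/12 s, in which the tool goes at most 41.7 mm and 7.16 degrees, less where a joint would pass 70% of its speed; a pose out of reach is approached as far as the arm can. A call with a number of a shift or a turn outside -1 to 1 is refused whole. A call with a gripper value outside its range is refused whole. "jaw" is the opening, from -1 (shut) to 1 (fully open), set as the call begins (left out, the last holds). The fingers move at their own pace and stop on an object; the grip force is fixed at half the most. Time passes only in rows, so rows that repeat a pose let the fingers close. It gives the time, the measured TCP pose, the force and the opening at its end, in the units of the state.
- arm.read_state(): the state, without advancing time (a new reading comes with each control period).
- arm.get_image(name): name is "side" or "top"; returns a dict with "image" (480x640x3 uint8, red, green, blue), "camera_matrix" (3x3 intrinsics, pixels), "world_from_camera" (4x4, takes a point from camera to world coordinates). Camera axes: x right, y up, looking along -z (the intrinsics and any distortion apply to the point x, -y, -z); pixel columns grow to the right and rows downward; lengths in mm; the calibration is good to about 2 mm. A picture is of the moment at which its call begins. There is no depth.
- arm.job_done(): hands the job in, once; it reports no verdict.
The state is a dict: "clock": time; "joints": joint angles; "joint_vel": joint speeds; "joint_efforts": joint torques, N m; "position": TCP position; "ee_rot": TCP orientation; "contact_force": force on the tool from outside, world axes, zero at the start; "wrist_torque": the same for the moment, N m; "gripper_width": finger opening in mm.
Only numpy, scipy, OpenCV 4.12 (cv2) and the standard library are available. Lean on these libraries where they do the work, as an engineer would, in place of code of your own. Each camera call takes 0.05 s, during which the arm holds its last target.

TASK

Get the curing station ready for the tablet with the newly glued screen: pull up the red plunger knob, slide the carriage under the lamp and let the plunger find its hole there and drop fully home, with the tablet still lying in its tray. Set the timer to 60 by rolling its left (tens) wheel gently with a fingertip until it clicks in at 6, and leave the right (units) wheel at 0. Do not disturb the tools and other things on the bench.

Things in the scene. Friction and masses are not known exactly. Their poses are not given: they have to be found in the camera images.
- timer: Preset timer: grey box, 140 (x) x 120 (y) x 60 mm high, dark face on top, fixed to the bench. Origin at the centre of its underside, front is -x, z up. Two black thumbwheels, 40 mm in diameter and 14 mm wide, axles along the timer's y, stand 9 mm up out of its top. Rims knurled and grippy (friction about 1). Digits 0 to 9 in order round the rim, 36 degrees (12.6 mm) apart, white, 0 in red.
- tens_crown (a point): Highest point of the left thumbwheel (tens): 69 mm above the bench, at x -15, y +20 mm in the timer's frame. Fixed, does not turn with the wheel; its axes are the timer's. The digit here is the setting. A fingertip pressed on the crown with 5 to 10 N and drawn along the timer's x rolls the wheel without slipping; drawing the top towards +x (away from the robot) counts up.
- tens (a joint): Turn of the left (tens) wheel in rad: digit x 0.6283, so 3.770 at 6 and 5.655 at 9; stops just below 0 and just above 9. Grows as its top rolls towards the timer's +x. Starts on a digit from 0 to 4. It clicks: a spring detent holds it at each digit and pulls it home from up to half a step away; out of a click takes about 2.5 N along the rim. Over 40 N breaks it.
- units_crown (a point): Highest point of the right thumbwheel (units), same make and height, at x -15, y -20 mm in the timer's frame: 40 mm beside the other one (26 mm clear between them).
- units (a joint): Turn of the right (units) wheel in rad, read as for tens. It starts at digit 0 and shall stay there.
- station: Curing station, fixed: aluminium base plate 310 (x) x 360 (y) x 10 mm, guide rods along y, a steel index bar along y at its front. Origin on the bench, centred in y, 20 mm behind the plate's centre in x; z up, front is -x. White lamp hood over its +y half: x -85 to +115, y -3 to +175, 81 to 117 mm above the bench, violet underside, carried by a grey cheek at y 167 to 175.
- carriage (a joint): Position of the carriage along the station's +y in m: 0 locked in the loading hole (start), stops at -0.008 and 0.166. The only other hole, under the lamp, is in a clamped steel strip that was set for this tablet: somewhere from 0.133 to 0.157, different each time and not measured, so feel for it. It slides with 2 to 4 N. Once locked it has 1 mm of play and stands firm.
- plunger (a joint): Lift of the plunger in m: 0 = pin fully home in a hole, about 0.009 = pin riding on top of the strip (0.007 within 20 mm of the loading hole), 0.013 = pulled up to its stop. A spring pushes it down, 5 N at 0, 9 N at 0.010. The pin is 8 mm thick with a round end, the holes 10 mm wide: let go on the strip, it rides along as the carriage is pushed and drops in when it comes over the hole.
- knob_mid (a point): Centre of the red plunger knob, round, 28 mm in diameter, 27 mm tall, 81 mm above the bench when home; at x -150 mm of the station, axes as the station's. It rides on the carriage: lifting it pulls the pin, moving it along y slides the carriage. An 18 mm barrel below it stands on a bracket 44 mm above the bench. At the lamp the hood is 65 mm beyond its axis: pinch it from above along the station's y.
- tray_mid (a point): Centre of the carriage's black tray, on its floor 40 mm above the bench; moves with the carriage. The tray is 216 x 140 mm with a rim standing 6 mm above its floor.
- tablet: Tablet: origin at the centre of its underside, 200 x 124 x 8 mm, dark screen up, 330 g, lying loose in the tray with 2 mm of play.
- glue: Bystander, leave alone: black glue bottle with a blue nozzle, 28 mm across, 88 mm tall, standing; origin at the centre of its underside.
- driver: Bystander, leave alone: blue-handled screwdriver, 160 mm long, 26 mm high, lying; origin at the centre of its underside.
- pry: Bystander, leave alone: green plastic pry bar, 145 x 16 x 5 mm, lying flat; origin at the centre of its underside.
- tape: Bystander, leave alone: amber roll of tape, 60 mm across, 14 mm high, lying flat; origin at the centre of its underside.
- phone: Bystander, leave alone: black phone with a cracked corner, 148 x 72 x 8 mm, lying flat; origin at the centre of its underside.
- screws: Bystander, leave alone: orange screw tray with six compartments, 110 x 80 x 22 mm; origin at the centre of its underside.
Not all that is in view belongs to the job. What is shaped like the tablet but orange is not meant.

How it is judged (in metres and radians):
At the end, for the whole second after the job is handed in: Tens wheel still at 6 (within 0.12 rad of 3.770), units wheel at 0 (within 0.12 rad); carriage under the lamp (0.130 to 0.160) with the plunger home in the hole (lift under 2 mm); tablet at rest, flat in the tray (underside centre within 8 mm of the tray floor centre) (value of joint tens between 3.64992 and 3.88992 rad and not (velocity of joint tens above 0.1 rad/s or velocity of joint tens below -0.1 rad/s) and value of joint units between -0.12 and 0.12 rad and value of joint carriage between 0.13 and 0.16 m and value of joint plunger below 0.002 m and distance between tablet and tray_mid below 0.008 m and angle between tablet's own z axis and vertical below 0.05 rad and linear speed of tablet below 0.02 m/s); the robot touches nothing.
It fails at once if the timer or one of its wheels is pushed with more than 40 N (contact force between anything else and timer above 40 N).
It fails at once if the timer is touched with the arm or the gripper's body instead of the fingers (contact force between the arm and timer above 2 N).
It fails at once if a tool or other thing on the bench is disturbed (moved more than 25 mm) (distance of any of glue, driver, pry, tape, phone, screws from where it was at the start of the episode above 0.025 m).
It also fails if it takes over 67 s, if anything falls off the work surface, if the arm or the gripper's body presses on something with over 40 N, if the wrist force passes 120 N, or if a joint passes its speed limit or range.

## Working session

There is one attempt and no reset: what is moved stays moved. The work goes in short steps, Python scripts to look and compute and a tool call to move; the robot and the scene stay as the last step left them, time stands still between calls to the robot, and variables do not carry over. Pictures are saved under pics/ and viewed, and the job is handed in when it is done.

Besides the shell and the picture viewer there is one more tool, called after ">>>" as name(argument=value, ...) on one line, values as JSON. step_arm: Moves the arm, as the interface text tells. Shifts and turns lie within -1 to 1; 1 stands for 400 mm of shift or pi/2 rad of turn. Its arguments: {"type":"object","properties":{"series":{"type":"array","items":{"type":"array","items":{"type":"number","minimum":-1,"maximum":1}}},"jaw":{"type":"number"}},"required":["series"]}

```bash
mkdir -p pics; ls; python3 - <<'E'
from bench import arm
import cv2,pickle
print(arm.read_state(), arm.hold_point_z)
d={}
for n in("side","top"):
    r=arm.get_image(n); d[n]=r; cv2.imwrite(f"pics/{n}0.png",r["image"][:,:,::-1]); print(n,r["camera_matrix"],r["world_from_camera"],[k for k in r])
pickle.dump(d,open("d0.pkl","wb"))
E
```

```text
pics
{'clock': 0.0, 'joints': array([-9.53404845e-01,  3.85527833e-01,  6.60545451e-03, -4.95567119e-04,
       -1.19400920e+00, -2.58595330e-01]), 'joint_vel': array([-7.28394483e-04, -1.01629665e-03,  1.81339236e-05, -2.71282757e-04,
        4.18232536e-06, -4.28250973e-04]), 'joint_efforts': array([ 3.38466734e-04, -3.92292130e+01,  1.88398433e+01,  4.18592915e+00,
       -4.55364003e-03, -1.63110858e-06]), 'position': array([ 219.26789639, -584.63636965,  230.23146906]), 'ee_rot': array([-1.78347288e-01,  9.83966997e-01,  1.06452582e-03, -2.44240795e-04]), 'contact_force': array([ 0.40026081,  0.46740722, -0.77571105]), 'wrist_torque': array([ 0.02145229, -0.01121816, -0.02431318]), 'gripper_width': 85.41595928984194} 18.700000000000003
side [[502.88696154   0.         326.24583289]
 [  0.         502.88696154 244.12290281]
 [  0.           0.           1.        ]] [[-7.60900244e-01  5.05027658e-01 -4.07403832e-01  5.43356612e+01]
 [-6.48864466e-01 -5.89905086e-01  4.80610960e-01  4.63996558e+02]
 [ 2.39223521e-03  6.30046867e-01  7.76553426e-01  9.18860197e+02]
 [ 0.00000000e+00  0.00000000e+00  0.00000000e+00  1.00000000e+00]] ['image', 'camera_matrix', 'world_from_camera']
top [[438.11066635   0.         315.70088322]
 [  0.         438.11066635 240.03966741]
 [  0.           0.           1.        ]] [[ 2.55849871e-03  9.97291700e-01 -7.35031953e-02  4.43228542e+02]
 [-9.99898519e-01  1.52121035e-03 -1.41646715e-02 -5.14064712e+01]
 [-1.40144954e-02  7.35319764e-02  9.97194385e-01  1.10175705e+03]
 [ 0.00000000e+00  0.00000000e+00  0.00000000e+00  1.00000000e+00]] ['image', 'camera_matrix', 'world_from_camera']
```

View pics/top0.png

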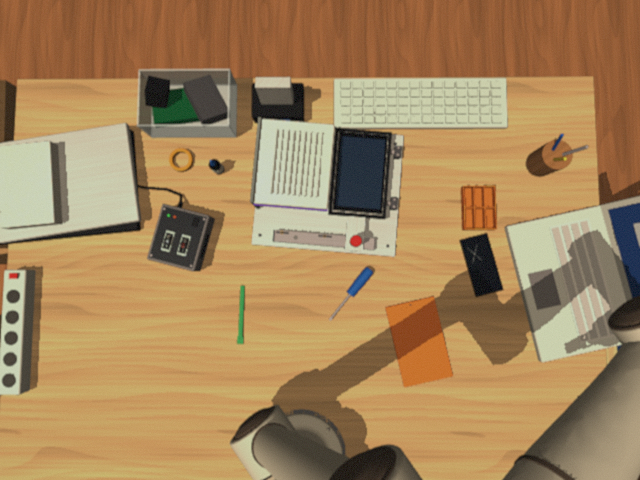

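View pics/side0.png

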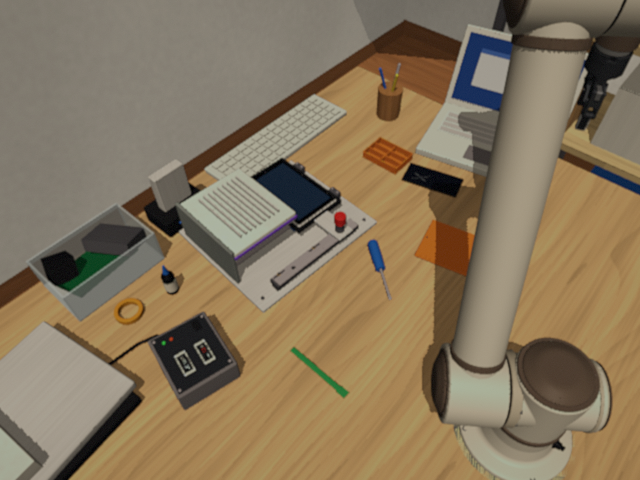

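The top view shows the timer at about (182,238), the red knob at (357,240), the tablet at (361,172) and the orange decoy at (420,340). I'll enlarge the timer and the knob.

```bash
cat > h.py <<'E'
import numpy as np,cv2
def unproj(r,u,v,z):
    K=r["camera_matrix"];T=r["world_from_camera"]
    d=np.array([(u-K[0,2])/K[0,0],-(v-K[1,2])/K[1,1],-1.]);d=T[:3,:3]@d
    o=T[:3,3];return o+d*(z-o[2])/d[2]
def proj(r,p):
    K=r["camera_matrix"];T=r["world_from_camera"]
    c=T[:3,:3].T@(np.array(p,float)-T[:3,3]);c=np.array([c[0],-c[1],-c[2]]);q=K@c;return q[:2]/q[2]
def crop(r,u0,v0,w,h,s,fn):
    i=r["image"][v0:v0+h,u0:u0+w,::-1];cv2.imwrite(fn,cv2.resize(i,None,fx=s,fy=s,interpolation=cv2.INTER_CUBIC))
E
python3 - <<'E'
import pickle;from h import *
d=pickle.load(open("d0.pkl","rb"))
crop(d["top"],140,195,80,80,7,"pics/t_timer.png")
crop(d["side"],140,305,110,110,5,"pics/s_timer.png")
crop(d["top"],240,110,180,150,4,"pics/t_stat.png")
crop(d["side"],255,150,130,140,4,"pics/s_stat.png")
E
```

```text
(no output)
```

View pics/t_timer.png

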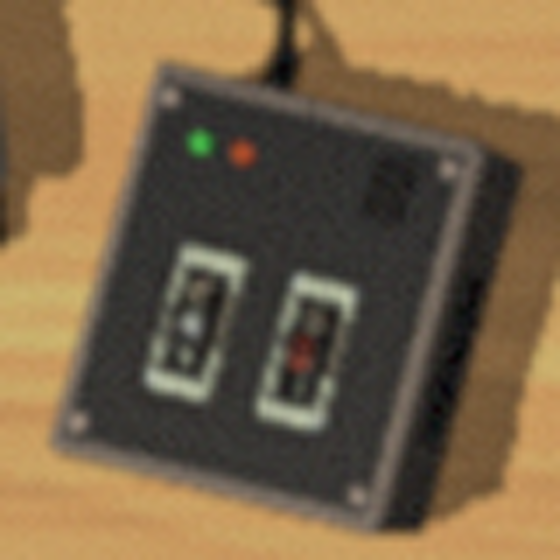

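View pics/s_timer.png

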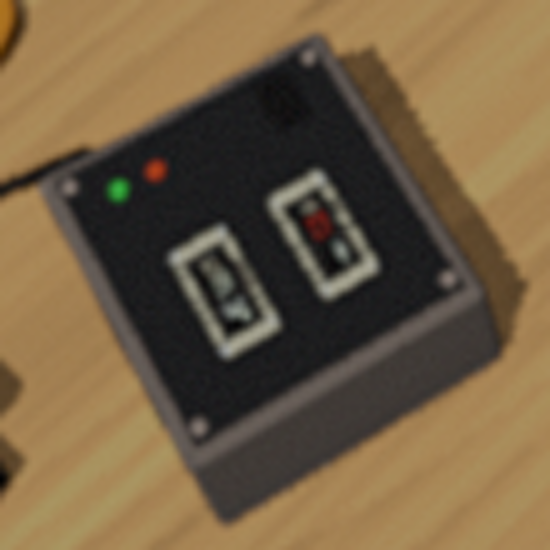

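View pics/t_stat.png

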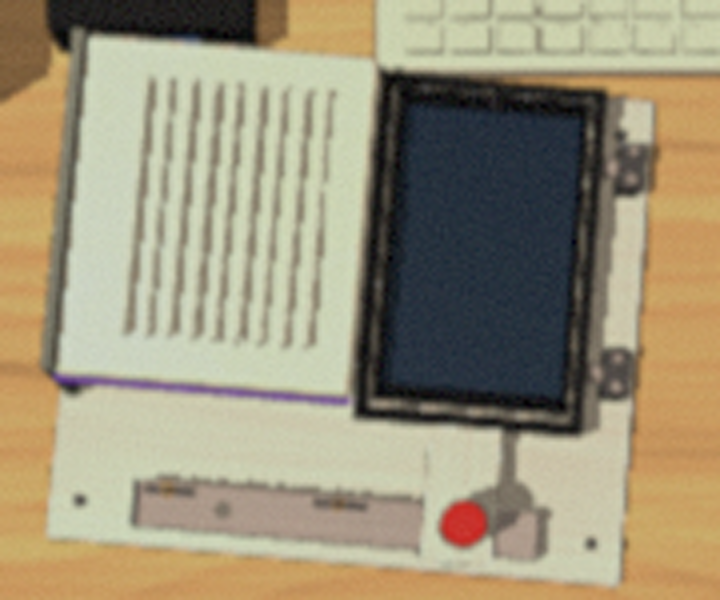

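View pics/s_stat.png

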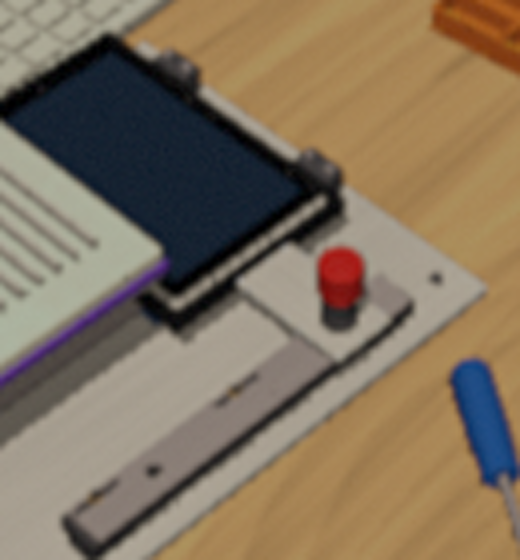

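```bash
python3 - <<'E'
import pickle;from h import *
d=pickle.load(open("d0.pkl","rb"));t=d["top"];s=d["side"]
np.set_printoptions(precision=1,suppress=True)
# timer top corners z60
P=[unproj(t,140+x/7,195+y/7,60)[:2] for x,y in [(160,65),(485,145),(380,528),(55,452)]]
print("top",P,np.mean(P,0),[np.linalg.norm(P[i]-P[(i+1)%4]) for i in range(4)])
for a,b in[(3,0),(2,1)]:
    q=P[b]-P[a];print(np.degrees(np.arctan2(q[1],q[0])))
Q=[unproj(s,140+x/5,305+y/5,60)[:2] for x,y in [(45,187),(325,37),(487,295),(192,460)]]
print("side",Q,np.mean(Q,0))
for a,b in[(3,0),(2,1)]:
    q=Q[b]-Q[a];print(np.degrees(np.arctan2(q[1],q[0])))
# crowns
print("tens crown top",unproj(t,140+193/7,195+322/7,67),"side",unproj(s,140+222/5,305+290/5,67))
print("units crown top",unproj(t,140+305/7,195+352/7,67),"side",unproj(s,140+322/5,305+232/5,67))
# knob
print("knob top",unproj(t,240+465/4,110+524/4,94.5), "side",unproj(s,255+340/4,150+262/4,94.5))
# base plate corners z10
B=[unproj(t,240+x/4,110+y/4,10)[:2] for x,y in[(655,100),(620,585),(48,540)]]
print(B,[np.linalg.norm(B[i]-B[i+1]) for i in range(2)])
for a,b in[(1,0)]:
    q=B[a]-B[b];print('plate -x',np.degrees(np.arctan2(-q[1],-q[0])))
q=B[2]-B[1];print('plate y',np.degrees(np.arctan2(q[1],q[0]))-90)
print("hole",unproj(t,240+223/4,110+510/4,44),unproj(s,255+153/4,150+470/4,44))
crop(t,155,225,40,32,18,"pics/t_w.png"); crop(s,170,335,50,45,13,"pics/s_w.png")
E
```

```text
top [array([605.9, 332.1]), array([578.2, 219.2]), array([447. , 252.4]), array([472.6, 364.4])] [525.9 292. ] [np.float64(116.23554974001867), np.float64(135.34988237447286), np.float64(114.870308528601), np.float64(137.12527588318315)]
-13.601335813341414
-14.182946984447023
side [array([604.5, 333.7]), array([574.3, 221. ]), array([444.7, 255.2]), array([477.7, 366. ])] [525.3 294. ]
-14.303206844327088
-14.804081892759301
tens crown top [516.7 315.8  67. ] side [516.7 318.5  67. ]
units crown top [506.5 277.3  67. ] side [506.7 279.4  67. ]
knob top [ 515.4 -130.5   94.5] side [ 516.6 -128.1   94.5]
[array([ 791.2, -258.6]), array([ 483.6, -233.1]), array([511. , 123.5])] [np.float64(308.6685146256104), np.float64(357.66589670476907)]
plate -x -4.727357899761796
plate y -4.396471486276141
hole [527.3  12.   44. ] [525.3  18.3  44. ]
```

View pics/t_w.png

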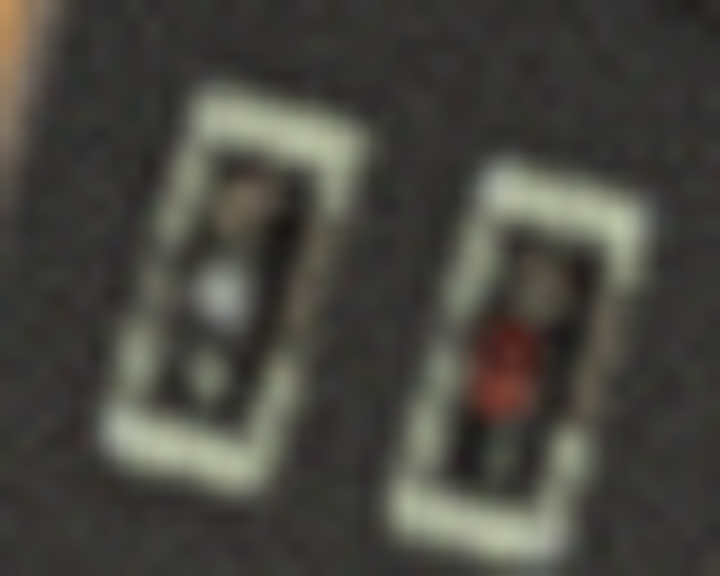

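View pics/s_w.png

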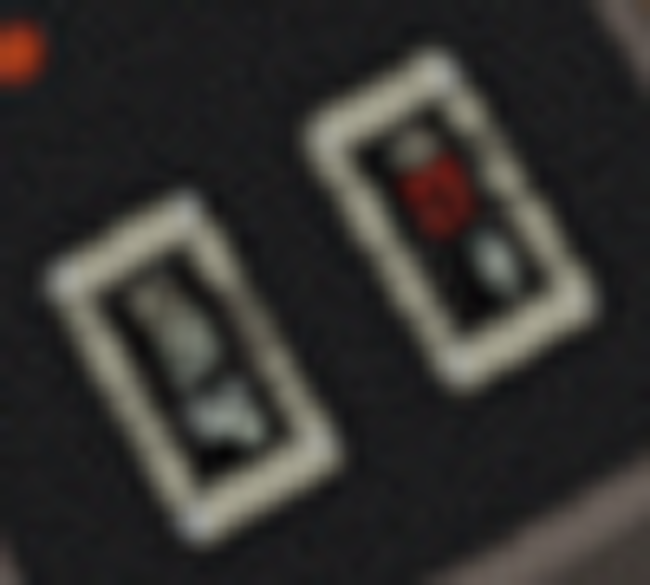

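Readings:
- **Knob:** about (516, -129).
- **Station:** yaw about -4.6°.
- **Lamp hole:** the dot on the strip lies about 144 mm along from the knob.
- **Timer:** tens crown about (516.5, 316.5), timer yaw about -14.2°. The tens digit looks like 3.

I'll do the knob first.

>>> step_arm(series=[[0.03, 0.04, 0, 0, 0, -0.03], [0.08, 0.12, 0, 0, 0, -0.07], [0.13, 0.2, 0, 0, 0, -0.11], [0.18, 0.28, 0, 0, 0, -0.15], [0.23, 0.36, 0, 0, 0, -0.19], [0.28, 0.44, 0, 0, 0, -0.22], [0.33, 0.52, 0, 0, 0, -0.25], [0.38, 0.6, 0, 0, 0, -0.28], [0.43, 0.68, 0, 0, 0, -0.28], [0.48, 0.76, 0, 0, 0, -0.28], [0.53, 0.84, -0.03, 0, 0, -0.28], [0.58, 0.92, -0.06, 0, 0, -0.28]], jaw=1)

```text
clock: 1.1
position: [452.4, -215.4, 207.6]
ee_rot: [0.04, 0.999, -0.0, 0.001]
contact_force: [0.9, -0.7, 0.2]
gripper_width: 85.4
```

>>> step_arm(series=[[0.04, 0.06, -0.01, 0, 0, 0], [0.09, 0.13, -0.04, 0, 0, 0], [0.13, 0.18, -0.09, 0, 0, 0], [0.15, 0.21, -0.15, 0, 0, 0], [0.161, 0.22, -0.2, 0, 0, 0], [0.161, 0.22, -0.24, 0, 0, 0], [0.161, 0.22, -0.25, 0, 0, 0], [0.161, 0.22, -0.25, 0, 0, 0]])

```text
clock: 1.77
position: [514.8, -129.1, 105.8]
ee_rot: [0.04, 0.999, -0.0, -0.002]
contact_force: [-0.6, 0.0, -0.5]
gripper_width: 85.5
```

```bash
python3 - <<'E'
from bench import arm
from h import *
s=arm.get_image("side");t=arm.get_image("top");st=arm.read_state();print(st["position"],st["contact_force"])
crop(s,255,130,130,140,4,"pics/s1.png");crop(t,300,180,120,100,5,"pics/t1.png")
E
```

```text
[ 516.30303165 -129.47926959  108.0225798 ] [-0.8545377   0.17823138 -0.09334812]
```

View pics/s1.png

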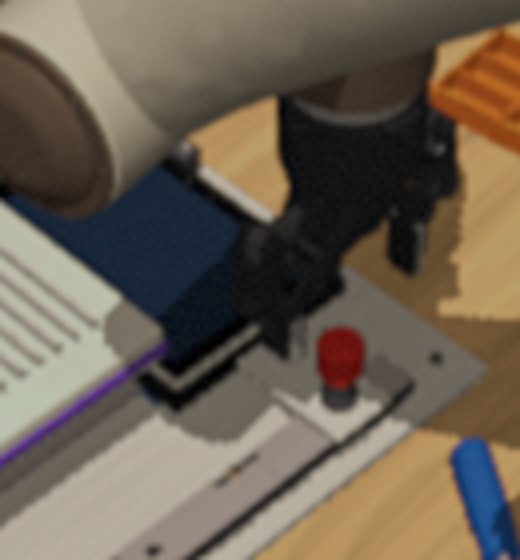

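The fingers straddle the knob in the crop, with tips at (275,345) and (405,265) and the knob at (340,355). I'll descend and close.

>>> step_arm(series=[[0, 0, -0.03, 0, 0, 0], [0, 0, -0.07, 0, 0, 0], [0, 0, -0.1, 0, 0, 0], [0, 0, -0.107, 0, 0, 0], [0, 0, -0.107, 0, 0, 0], [0, 0, -0.107, 0, 0, 0]])

```text
clock: 2.37
position: [516.7, -129.4, 65.8]
ee_rot: [0.041, 0.999, -0.0, 0.001]
contact_force: [0.1, -0.5, 0.6]
gripper_width: 85.6
```

>>> step_arm(series=[[0, 0, 0, 0, 0, 0], [0, 0, 0, 0, 0, 0], [0, 0, 0, 0, 0, 0], [0, 0, 0, 0, 0, 0], [0, 0, 0, 0, 0, 0], [0, 0, 0, 0, 0, 0], [0, 0, 0, 0, 0, 0], [0, 0, 0, 0, 0, 0]], jaw=-1)

```text
clock: 3.03
position: [516.1, -129.2, 65.0]
ee_rot: [0.04, 0.999, -0.0, 0.0]
contact_force: [-2.1, 0.8, 4.8]
gripper_width: 26.1
```

>>> step_arm(series=[[0, 0, 0.01, 0, 0, 0], [0, 0, 0.02, 0, 0, 0], [0, 0, 0.028, 0, 0, 0], [0, 0, 0.03, 0, 0, 0], [0, 0, 0.03, 0, 0, 0], [0, 0, 0.03, 0, 0, 0]])

```text
clock: 3.53
position: [515.9, -129.1, 76.0]
ee_rot: [0.041, 0.999, 0.0, -0.0]
contact_force: [3.6, -1.3, -9.2]
gripper_width: 25.6
```

```bash
python3 - <<'E'
from bench import arm
from h import *
s=arm.get_image("side");st=arm.read_state();print(st["position"],st["contact_force"],st["gripper_width"])
crop(s,270,160,110,110,5,"pics/s2.png")
E
```

```text
[ 515.8766715  -129.14245447   75.98095386] [ 3.26711745 -1.64631675 -9.72281609] 25.678354707535135
```

View pics/s2.png

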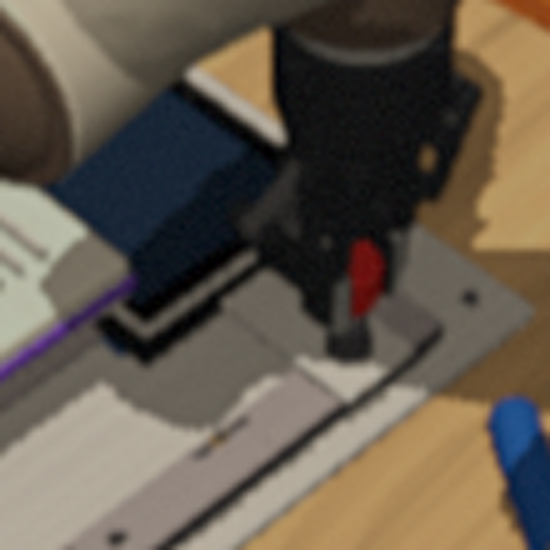

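The plunger is lifted, with about 9.7 N of spring force. Next I slide along station +y.

>>> step_arm(series=[[0.001, 0.01, 0, 0, 0, 0], [0.003, 0.03, 0, 0, 0, 0], [0.005, 0.06, 0, 0, 0, 0], [0.007, 0.09, 0, 0, 0, 0], [0.01, 0.12, 0, 0, 0, 0], [0.012, 0.15, 0, 0, 0, 0], [0.0145, 0.18, 0, 0, 0, 0], [0.017, 0.21, 0, 0, 0, 0], [0.019, 0.24, 0, 0, 0, 0], [0.0215, 0.27, 0, 0, 0, 0], [0.0235, 0.295, 0, 0, 0, 0], [0.025, 0.312, 0, 0, 0, 0]])

```text
clock: 4.58
position: [526.6, -2.9, 76.6]
ee_rot: [0.04, 0.999, 0.0, 0.001]
contact_force: [6.4, -2.6, -10.5]
gripper_width: 26.1
```

>>> step_arm(series=[[0, 0, 0, 0, 0, 0], [0, 0, 0, 0, 0, 0]])

```text
clock: 4.75
position: [526.6, -2.7, 76.6]
ee_rot: [0.04, 0.999, 0.0, 0.001]
contact_force: [5.5, 0.7, -10.0]
gripper_width: 26.2
```

```bash
python3 - <<'E'
from bench import arm
from h import *
s=arm.get_image("side");st=arm.read_state();print(st["position"],st["contact_force"],st["gripper_width"])
crop(s,190,160,130,130,5,"pics/s3.png")
E
```

```text
[526.57141497  -2.88102534  76.62156505] [ 5.23942775  0.0632796  -9.71733022] 26.213301778855868
```

View pics/s3.png

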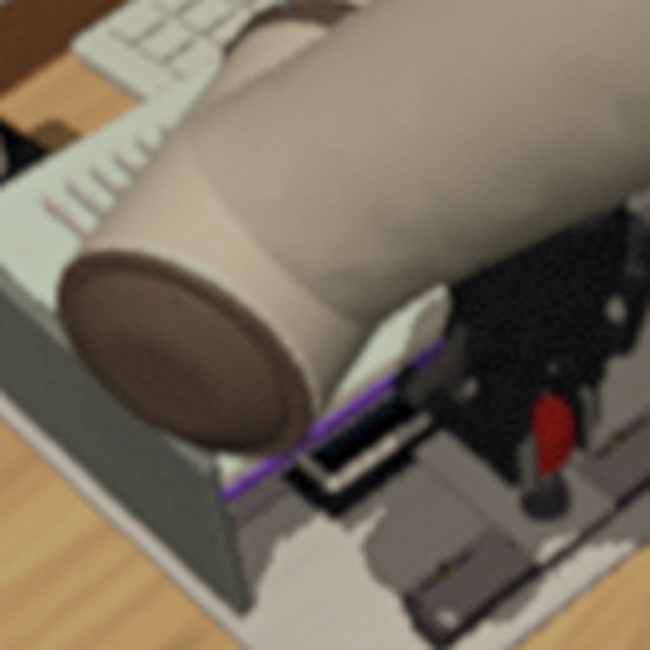

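The carriage is at about 126.5 mm. I'll open the jaws a little so the pin rides on the strip.

>>> step_arm(series=[[0, 0, 0, 0, 0, 0], [0, 0, 0, 0, 0, 0], [0, 0, 0, 0, 0, 0], [0, 0, 0, 0, 0, 0]], jaw=-0.15)

```text
clock: 5.13
position: [525.8, -4.2, 77.3]
ee_rot: [0.04, 0.999, -0.0, 0.0]
contact_force: [0.1, 0.6, -0.9]
gripper_width: 36.5
```

>>> step_arm(series=[[0, 0.004, -0.003, 0, 0, 0], [0.0005, 0.008, -0.006, 0, 0, 0], [0.001, 0.012, -0.01, 0, 0, 0], [0.001, 0.014, -0.012, 0, 0, 0], [0.001, 0.016, -0.012, 0, 0, 0], [0.001, 0.018, -0.012, 0, 0, 0]])

```text
clock: 5.63
position: [526.1, 2.2, 71.5]
ee_rot: [0.04, 0.999, -0.001, -0.0]
contact_force: [0.8, -4.7, -1.2]
gripper_width: 35.8
```

>>> step_arm(series=[[0, 0.002, 0, 0, 0, 0], [0, 0.004, 0, 0, 0, 0], [0.0005, 0.006, 0, 0, 0, 0], [0.0005, 0.008, 0, 0, 0, 0], [0.001, 0.01, 0, 0, 0, 0], [0.001, 0.012, 0, 0, 0, 0], [0.001, 0.014, 0, 0, 0, 0], [0.001, 0.016, 0, 0, 0, 0]])

```text
clock: 6.3
position: [526.6, 9.4, 71.6]
ee_rot: [0.04, 0.999, -0.0, -0.0]
contact_force: [-0.4, -1.8, -0.6]
gripper_width: 36.1
```

>>> step_arm(series=[[0, 0.002, 0, 0, 0, 0], [0, 0.004, 0, 0, 0, 0], [0.0005, 0.006, 0, 0, 0, 0], [0.0005, 0.008, 0, 0, 0, 0], [0.001, 0.01, 0, 0, 0, 0], [0.001, 0.012, 0, 0, 0, 0]])

```text
clock: 6.8
position: [527.5, 14.5, 72.0]
ee_rot: [0.04, 0.999, 0.0, 0.001]
contact_force: [-0.4, -0.1, -0.8]
gripper_width: 36.3
```

>>> step_arm(series=[[0, 0.002, 0, 0, 0, 0], [0, 0.004, 0, 0, 0, 0], [0.0005, 0.006, 0, 0, 0, 0], [0.0005, 0.008, 0, 0, 0, 0]])

```text
clock: 7.13
position: [527.4, 17.4, 71.8]
ee_rot: [0.04, 0.999, 0.0, 0.0]
contact_force: [0.4, 0.1, -0.1]
gripper_width: 36.6
```

>>> step_arm(series=[[0, 0.002, 0, 0, 0, 0], [0, 0.004, 0, 0, 0, 0], [0.0005, 0.006, 0, 0, 0, 0], [0.0005, 0.008, 0, 0, 0, 0]])

```text
clock: 7.47
position: [527.4, 19.9, 71.8]
ee_rot: [0.04, 0.999, -0.0, -0.0]
contact_force: [1.2, -5.6, 0.0]
gripper_width: 36.3
```

>>> step_arm(series=[[0, 0.002, 0, 0, 0, 0], [0, 0.004, 0, 0, 0, 0]])

```text
clock: 7.63
position: [527.4, 20.5, 71.8]
ee_rot: [0.04, 0.999, -0.001, -0.0]
contact_force: [2.6, -10.3, -0.4]
gripper_width: 36.2
```

```bash
python3 - <<'E'
from bench import arm
from h import *
s=arm.get_image("side");st=arm.read_state();print(st["position"],st["contact_force"],st["gripper_width"])
crop(s,230,190,110,90,6,"pics/s4.png")
E
```

```text
[527.39766859  20.4214343   71.75549322] [ 2.25858896 -8.62700211 -0.11753042] 36.41008554808099
```

View pics/s4.png

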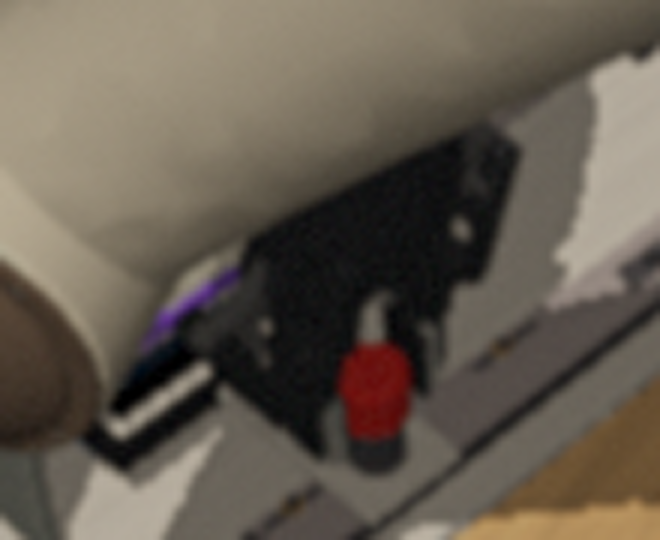

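The force is building with almost no motion, so the pin looks locked at about 0.146. I'll back off, open and rise, then check.

>>> step_arm(series=[[0, -0.006, 0, 0, 0, 0], [0, -0.01, 0, 0, 0, 0], [0, -0.01, 0, 0, 0, 0], [0, -0.01, 0.02, 0, 0, 0], [0, -0.01, 0.06, 0, 0, 0], [0, -0.01, 0.12, 0, 0, 0], [-0.03, 0.02, 0.2, 0, 0, 0], [-0.06, 0.08, 0.27, 0, 0, 0], [-0.08, 0.16, 0.32, 0, 0, 0], [-0.09, 0.24, 0.34, 0, 0, 0], [-0.09, 0.32, 0.34, 0, 0, 0], [-0.09, 0.4, 0.34, 0, 0, 0]], jaw=0.2)

```text
clock: 8.68
position: [491.2, 184.0, 210.0]
ee_rot: [0.04, 0.999, 0.001, 0.001]
contact_force: [1.0, -0.6, 0.2]
gripper_width: 51.1
```

```bash
python3 - <<'E'
from bench import arm
from h import *
import pickle
s=arm.get_image("side");t=arm.get_image("top");st=arm.read_state();print(st["position"],st["contact_force"],st["gripper_width"],st["joints"])
pickle.dump({"side":s,"top":t},open("d1.pkl","wb"))
cv2.imwrite("pics/s5.png",s["image"][:,:,::-1]);cv2.imwrite("pics/t5.png",t["image"][:,:,::-1])
E
```

```text
[491.69865891 186.07077864 208.77898784] [ 0.45772091 -0.18802923 -0.01914888] 50.89275379908179 [ 6.70498420e-01  2.33354579e-01 -2.70588926e-01 -2.25400623e-04
 -1.06384179e+00 -2.31734141e+00]
```

View pics/s5.png

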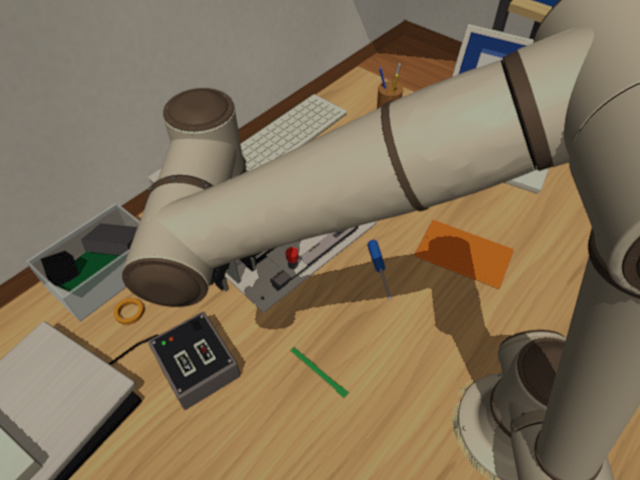

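View pics/t5.png

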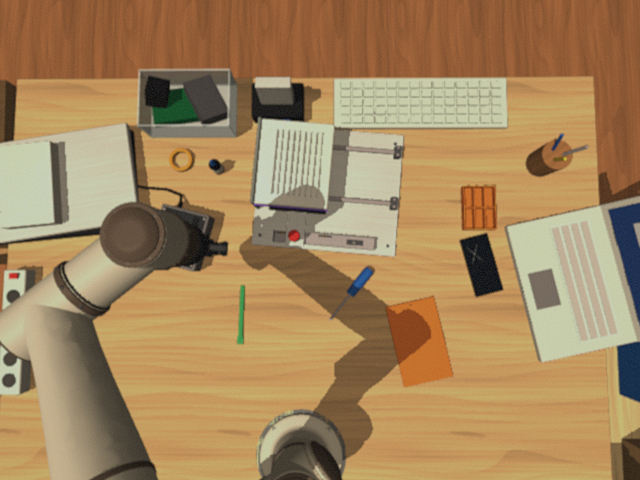

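```bash
python3 - <<'E'
from h import *
import pickle
d=pickle.load(open("d1.pkl","rb"));t=d["top"];s=d["side"]
np.set_printoptions(precision=1,suppress=True)
d0=pickle.load(open("d0.pkl","rb"))
crop(t,265,215,50,40,14,"pics/t6.png");crop(s,260,230,70,60,10,"pics/s6.png")
def cen(r,u,v,w):
    i=r["image"][v-w:v+w,u-w:u+w].astype(int);m=(i[...,0]>90)&(i[...,1]<60)&(i[...,2]<60)
    y,x=np.nonzero(m);return x.mean()+u-w,y.mean()+v-w,len(x),y.min()+v-w,y.max()+v-w
a=cen(t,294,236,14);b=cen(s,292,256,15);a0=cen(d0["top"],356,241,14);b0=cen(d0["side"],340,217,15)
print(a0,b0,a,b)
for z in (81,88,95):print(z,unproj(t,a[0],a[1],z)[:2],unproj(s,b[0],b[1],z)[:2],unproj(d0["top"],a0[0],a0[1],z)[:2],unproj(d0["side"],b0[0],b0[1],z)[:2])
E
```

```text
(np.float64(355.5308641975309), np.float64(240.44444444444446), 81, np.int64(236), np.int64(245)) (np.float64(339.8059701492537), np.float64(219.07462686567163), 134, np.int64(212), np.int64(226)) (np.float64(293.60227272727275), np.float64(235.0340909090909), 88, np.int64(230), np.int64(240)) (np.float64(292.22137404580155), np.float64(253.50381679389312), 131, np.int64(247), np.int64(262))
81 [530.1  14.8] [532.   11.6] [ 517.7 -129.9] [ 517.7 -129.2]
88 [529.5  14.4] [528.   15.4] [ 517.2 -129.3] [ 513.8 -124.2]
95 [528.9  13.9] [524.   19.2] [ 516.6 -128.8] [ 509.9 -119.2]
```

View pics/s6.png

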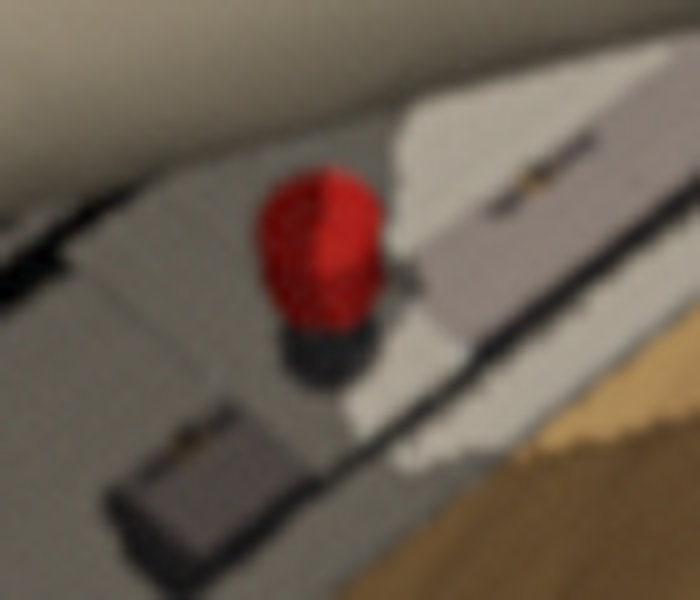

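The knob is over the lamp hole at about 0.145. The lift estimate from the pictures is good only to a few mm, so I'll recheck it later. Timer next: closed fingers, turned -9.6° onto the timer axes.

>>> step_arm(series=[[0.01, 0.05, 0, 0, 0, -0.02], [0.02, 0.12, -0.01, 0, 0, -0.05], [0.03, 0.19, -0.03, 0, 0, -0.08], [0.04, 0.25, -0.07, 0, 0, -0.107], [0.045, 0.29, -0.12, 0, 0, -0.107], [0.047, 0.32, -0.18, 0, 0, -0.107], [0.047, 0.33, -0.23, 0, 0, -0.107], [0.047, 0.33, -0.27, 0, 0, -0.107], [0.047, 0.33, -0.295, 0, 0, -0.107], [0.047, 0.33, -0.295, 0, 0, -0.107], [0.047, 0.33, -0.295, 0, 0, -0.107]], jaw=-1)

```text
clock: 9.7
position: [510.5, 313.8, 90.1]
ee_rot: [0.124, 0.992, -0.0, 0.0]
contact_force: [0.6, 0.5, 0.0]
gripper_width: -0.0
```

```bash
python3 - <<'E'
from bench import arm
from h import *
s=arm.get_image("side");st=arm.read_state();print(st["position"],st["ee_rot"],st["contact_force"],st["gripper_width"])
crop(s,120,250,160,150,4,"pics/s7.png")
E
```

```text
[510.93902684 314.23553479  90.87272091] [1.24191343e-01 9.92257890e-01 5.78012081e-04 6.74646407e-04] [-1.21898841 -0.38129896  0.52133805] -0.10186007309091544
```

View pics/s7.png

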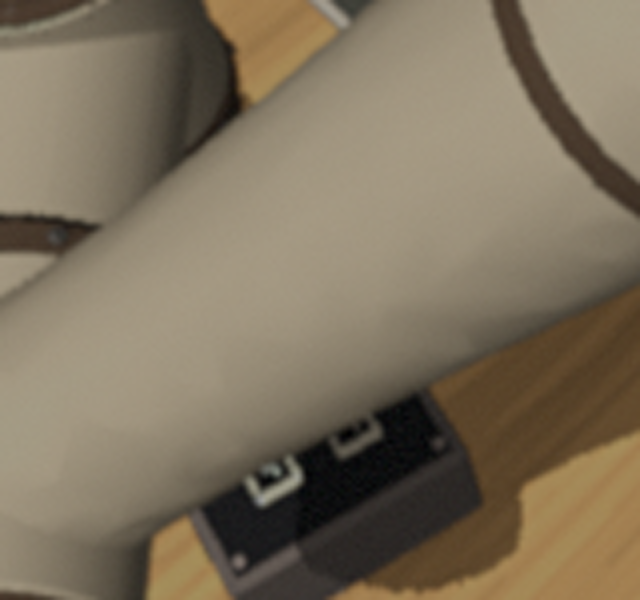

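>>> step_arm(series=[[0, 0.009, -0.02, 0, 0, 0], [0, 0.009, -0.04, 0, 0, 0], [0, 0.009, -0.046, 0, 0, 0], [0, 0.009, -0.046, 0, 0, 0], [0, 0.009, -0.046, 0, 0, 0]])

```text
clock: 10.17
position: [510.2, 317.5, 71.1]
ee_rot: [0.124, 0.992, -0.0, -0.0]
contact_force: [0.1, 0.7, -0.0]
gripper_width: -0.2
```

>>> step_arm(series=[[0, 0, -0.00125, 0, 0, 0], [0, 0, -0.0025, 0, 0, 0], [0, 0, -0.00375, 0, 0, 0], [0, 0, -0.005, 0, 0, 0], [0, 0, -0.005, 0, 0, 0]])

```text
clock: 10.58
position: [510.3, 317.6, 69.3]
ee_rot: [0.124, 0.992, 0.0, 0.0]
contact_force: [0.3, -0.1, -0.1]
gripper_width: -0.2
```

>>> step_arm(series=[[0, 0, -0.00125, 0, 0, 0], [0, 0, -0.0025, 0, 0, 0], [0, 0, -0.0025, 0, 0, 0]])

```text
clock: 10.83
position: [510.5, 317.7, 69.0]
ee_rot: [0.124, 0.992, 0.0, 0.0]
contact_force: [-0.5, -0.2, 4.0]
gripper_width: -0.2
```

>>> step_arm(series=[[0, 0, -0.00125, 0, 0, 0], [0, 0, -0.00125, 0, 0, 0]])

```text
clock: 11.0
position: [510.6, 317.7, 68.9]
ee_rot: [0.124, 0.992, 0.0, 0.0]
contact_force: [-2.4, -2.0, 7.4]
gripper_width: 0.1
```

Pressing with 7.4 N. Next, a one-digit stroke of 12.6 mm along timer +x.

>>> step_arm(series=[[0.004, -0.001, 0, 0, 0, 0], [0.008, -0.002, 0, 0, 0, 0], [0.012, -0.003, 0, 0, 0, 0], [0.016, -0.004, 0, 0, 0, 0], [0.02, -0.005, 0, 0, 0, 0]])

```text
clock: 11.42
position: [518.6, 315.6, 69.0]
ee_rot: [0.124, 0.992, 0.0, 0.0]
contact_force: [-0.6, -1.6, 7.2]
gripper_width: 0.0
```

>>> step_arm(series=[[0.004, -0.001, 0, 0, 0, 0], [0.008, -0.002, 0, 0, 0, 0], [0.011, -0.0028, 0, 0, 0, 0], [0.011, -0.0028, 0, 0, 0, 0]])

```text
clock: 11.75
position: [522.9, 314.5, 69.0]
ee_rot: [0.124, 0.992, 0.0, 0.0]
contact_force: [-1.7, -0.2, 7.8]
gripper_width: -0.2
```

>>> step_arm(series=[[0, 0, 0.02, 0, 0, 0], [0, 0, 0.08, 0, 0, 0], [-0.01, -0.04, 0.15, 0, 0, 0], [-0.03, -0.12, 0.23, 0, 0, 0], [-0.05, -0.2, 0.3, 0, 0, 0], [-0.07, -0.28, 0.35, 0, 0, 0], [-0.08, -0.33, 0.35, 0, 0, 0], [-0.08, -0.33, 0.35, 0, 0, 0]])

```text
clock: 12.42
position: [489.9, 179.7, 210.1]
ee_rot: [0.126, 0.992, 0.001, 0.001]
contact_force: [-0.6, 0.5, -0.2]
gripper_width: -0.1
```

```bash
python3 - <<'E'
from bench import arm
from h import *
s=arm.get_image("side");st=arm.read_state();print(st["position"])
crop(s,170,335,50,45,13,"pics/s8.png")
E
```

```text
[490.36035322 181.06343115 209.09286847]
```

View pics/s8.png

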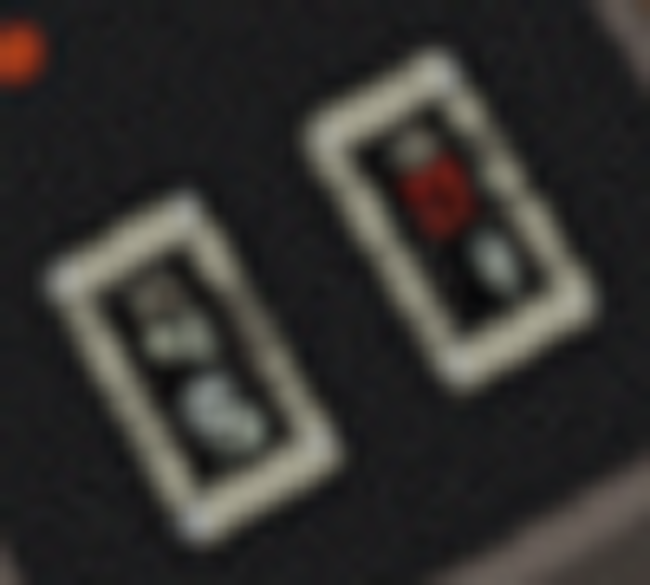

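The tens crown now shows what looks like 4, with 5 coming up next, which fits a start at 3. Units is still red 0. Two more strokes.

>>> step_arm(series=[[0.01, 0.05, 0, 0, 0, 0], [0.02, 0.13, -0.02, 0, 0, 0], [0.03, 0.21, -0.06, 0, 0, 0], [0.04, 0.28, -0.13, 0, 0, 0], [0.046, 0.32, -0.21, 0, 0, 0], [0.049, 0.338, -0.28, 0, 0, 0], [0.049, 0.338, -0.32, 0, 0, 0], [0.049, 0.338, -0.336, 0, 0, 0], [0.049, 0.338, -0.34, 0, 0, 0], [0.049, 0.338, -0.343, 0, 0, 0], [0.049, 0.338, -0.346, 0, 0, 0], [0.049, 0.338, -0.346, 0, 0, 0]])

```text
clock: 13.47
position: [510.8, 318.0, 70.5]
ee_rot: [0.124, 0.992, 0.001, 0.001]
contact_force: [0.3, 0.5, 0.7]
gripper_width: 0.1
```

>>> step_arm(series=[[0, 0, -0.002, 0, 0, 0], [0, 0, -0.004, 0, 0, 0], [0, 0, -0.004, 0, 0, 0]])

```text
clock: 13.72
position: [510.8, 317.9, 69.0]
ee_rot: [0.124, 0.992, 0.001, 0.001]
contact_force: [-0.5, -0.0, 3.8]
gripper_width: 0.2
```

>>> step_arm(series=[[0, 0, -0.00125, 0, 0, 0], [0, 0, -0.00125, 0, 0, 0]])

```text
clock: 13.88
position: [510.9, 317.9, 68.9]
ee_rot: [0.124, 0.992, 0.001, 0.001]
contact_force: [-1.8, -0.4, 7.4]
gripper_width: 0.0
```

>>> step_arm(series=[[0.004, -0.001, 0, 0, 0, 0], [0.008, -0.002, 0, 0, 0, 0], [0.012, -0.003, 0, 0, 0, 0], [0.016, -0.004, 0, 0, 0, 0], [0.02, -0.005, 0, 0, 0, 0], [0.024, -0.006, 0, 0, 0, 0], [0.028, -0.007, 0, 0, 0, 0], [0.031, -0.0078, 0, 0, 0, 0], [0.031, -0.0078, 0, 0, 0, 0]])

```text
clock: 14.63
position: [523.2, 314.7, 69.0]
ee_rot: [0.124, 0.992, 0.0, 0.001]
contact_force: [-2.2, -0.8, 7.5]
gripper_width: 0.5
```

>>> step_arm(series=[[0, 0, 0.005, 0, 0, 0], [0, 0, 0.02, 0, 0, 0], [0, 0, 0.02, 0, 0, 0], [-0.02, 0.005, 0.02, 0, 0, 0], [-0.031, 0.0078, 0.02, 0, 0, 0], [-0.031, 0.0078, 0.015, 0, 0, 0], [-0.031, 0.0078, 0.007, 0, 0, 0], [-0.031, 0.0078, 0.004, 0, 0, 0], [-0.031, 0.0078, 0.002, 0, 0, 0], [-0.031, 0.0078, 0, 0, 0, 0], [-0.031, 0.0078, 0, 0, 0, 0]])

```text
clock: 15.55
position: [510.3, 317.8, 68.8]
ee_rot: [0.124, 0.992, -0.0, 0.0]
contact_force: [-3.7, -0.6, 10.3]
gripper_width: -0.0
```

>>> step_arm(series=[[0, 0, 0.00075, 0, 0, 0], [0.004, -0.001, 0.00075, 0, 0, 0], [0.008, -0.002, 0.00075, 0, 0, 0], [0.012, -0.003, 0.00075, 0, 0, 0], [0.016, -0.004, 0.00075, 0, 0, 0], [0.02, -0.005, 0.00075, 0, 0, 0], [0.024, -0.006, 0.00075, 0, 0, 0], [0.028, -0.007, 0.00075, 0, 0, 0], [0.0315, -0.0079, 0.00075, 0, 0, 0], [0.0315, -0.0079, 0.00075, 0, 0, 0]])

```text
clock: 16.38
position: [522.7, 314.5, 68.9]
ee_rot: [0.124, 0.992, -0.0, -0.0]
contact_force: [-4.9, -0.8, 9.2]
gripper_width: -0.2
```

>>> step_arm(series=[[0, 0, 0.02, 0, 0, 0], [0, 0, 0.08, 0, 0, 0], [-0.01, -0.04, 0.15, 0, 0, 0], [-0.03, -0.12, 0.23, 0, 0, 0], [-0.05, -0.2, 0.3, 0, 0, 0], [-0.07, -0.28, 0.35, 0, 0, 0], [-0.08, -0.33, 0.35, 0, 0, 0], [-0.08, -0.33, 0.35, 0, 0, 0]])

```text
clock: 17.05
position: [490.2, 179.5, 209.9]
ee_rot: [0.126, 0.992, 0.001, 0.001]
contact_force: [0.6, 0.2, -0.4]
gripper_width: 0.1
```

```bash
python3 - <<'E'
from bench import arm
from h import *
s=arm.get_image("side");t=arm.get_image("top");st=arm.read_state();print(st["position"])
crop(s,170,335,50,45,13,"pics/s9.png");crop(s,240,210,90,80,7,"pics/s9k.png")
E
```

```text
[490.95100049 181.92456864 208.05849077]
```

View pics/s9.png

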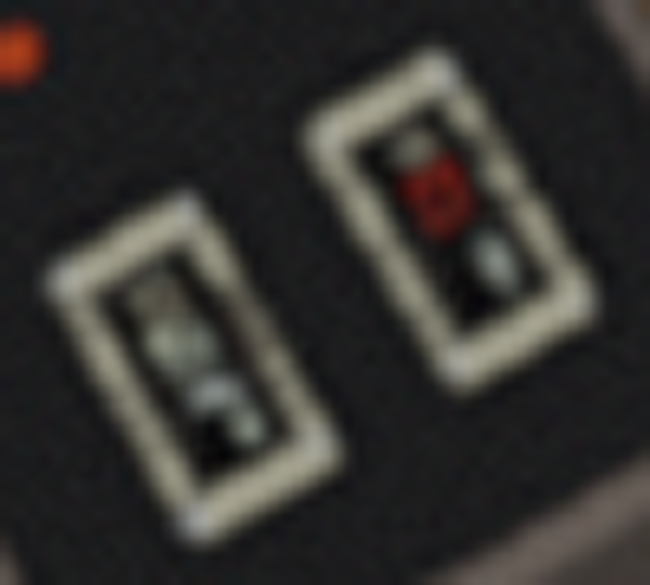

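View pics/s9k.png

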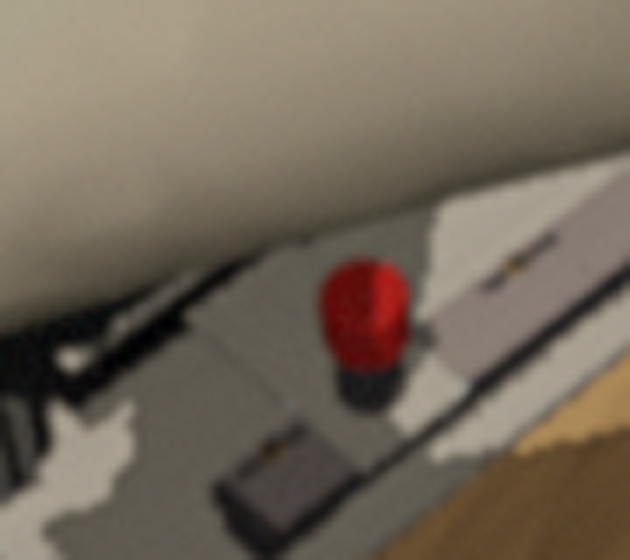

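The upcoming digit is now clearly 7, so the crown is at 6, and units is red 0. I'll touch the top of the knob lightly to confirm its height: 94.5 mm if home, about 103 mm if riding.

>>> step_arm(series=[[0.01, -0.04, 0, 0, 0, 0], [0.03, -0.12, 0, 0, 0, 0], [0.05, -0.2, -0.01, 0, 0, 0], [0.07, -0.28, -0.04, 0, 0, 0], [0.085, -0.35, -0.09, 0, 0, 0], [0.095, -0.4, -0.15, 0, 0, 0], [0.097, -0.414, -0.21, 0, 0, 0], [0.097, -0.414, -0.243, 0, 0, 0], [0.097, -0.414, -0.243, 0, 0, 0], [0.097, -0.414, -0.243, 0, 0, 0]])

```text
clock: 17.98
position: [529.8, 17.4, 109.1]
ee_rot: [0.124, 0.992, -0.001, -0.001]
contact_force: [-0.7, -0.6, 0.2]
gripper_width: -0.1
```

>>> step_arm(series=[[0, 0, -0.005, 0, 0, 0], [0, 0, -0.01, 0, 0, 0], [0, 0, -0.015, 0, 0, 0], [0, 0, -0.015, 0, 0, 0]])

```text
clock: 18.32
position: [529.8, 17.4, 104.7]
ee_rot: [0.124, 0.992, 0.0, 0.0]
contact_force: [0.0, 0.3, 0.4]
gripper_width: -0.1
```

>>> step_arm(series=[[0, 0, -0.0025, 0, 0, 0], [0, 0, -0.005, 0, 0, 0], [0, 0, -0.0075, 0, 0, 0], [0, 0, -0.0075, 0, 0, 0]])

```text
clock: 18.65
position: [529.6, 16.9, 101.3]
ee_rot: [0.124, 0.992, -0.0, -0.0]
contact_force: [0.0, 0.5, 0.8]
gripper_width: 0.1
```

>>> step_arm(series=[[0, 0, -0.0025, 0, 0, 0], [0, 0, -0.005, 0, 0, 0], [0, 0, -0.0075, 0, 0, 0], [0, 0, -0.0075, 0, 0, 0]])

```text
clock: 18.98
position: [529.5, 16.9, 98.1]
ee_rot: [0.124, 0.992, -0.0, -0.0]
contact_force: [0.9, 0.4, 0.6]
gripper_width: -0.1
```

>>> step_arm(series=[[0, 0, -0.0025, 0, 0, 0], [0, 0, -0.005, 0, 0, 0], [0, 0, -0.0075, 0, 0, 0], [0, 0, -0.0075, 0, 0, 0]])

```text
clock: 19.32
position: [529.5, 16.9, 95.1]
ee_rot: [0.124, 0.992, -0.0, -0.0]
contact_force: [0.2, -0.6, 0.1]
gripper_width: -0.3
```

>>> step_arm(series=[[0, 0, -0.002, 0, 0, 0], [0, 0, -0.004, 0, 0, 0], [0, 0, -0.004, 0, 0, 0]])

```text
clock: 19.57
position: [529.6, 16.9, 93.6]
ee_rot: [0.124, 0.992, -0.0, -0.0]
contact_force: [-0.5, 0.2, 0.5]
gripper_width: 0.0
```

>>> step_arm(series=[[0, 0, -0.002, 0, 0, 0], [0, 0, -0.004, 0, 0, 0], [0, 0, -0.004, 0, 0, 0]])

```text
clock: 19.82
position: [529.8, 16.9, 93.0]
ee_rot: [0.124, 0.992, -0.0, 0.0]
contact_force: [-1.5, 0.4, 4.8]
gripper_width: 0.3
```

```bash
python3 - <<'E'
from bench import arm
from h import *
s=arm.get_image("side");st=arm.read_state();print(st["position"],st["contact_force"])
crop(s,240,190,100,90,7,"pics/s10.png")
E
```

```text
[529.8224188   16.94338453  93.03129555] [-2.22341509  0.86716133  5.0690871 ]
```

View pics/s10.png

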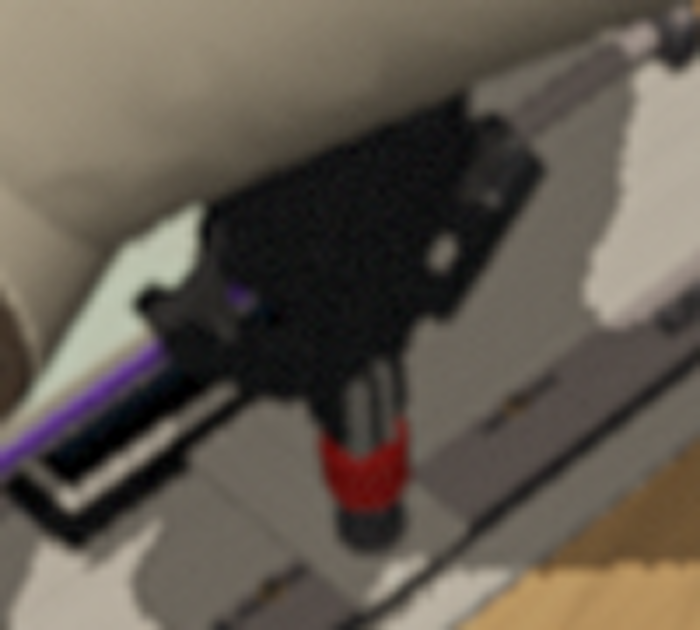

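Contact came at 93.1 mm with a firm stop, so the plunger is fully home. Retreating and taking a last look.

>>> step_arm(series=[[0, 0, 0.02, 0, 0, 0], [-0.02, 0, 0.08, 0, 0, 0], [-0.06, -0.03, 0.16, 0, 0, 0], [-0.11, -0.1, 0.24, 0, 0, 0], [-0.16, -0.18, 0.31, 0, 0, 0], [-0.2, -0.26, 0.35, 0, 0, 0], [-0.2, -0.34, 0.38, 0, 0, 0], [-0.2, -0.42, 0.4, 0, 0, 0], [-0.2, -0.5, 0.4, 0, 0, 0], [-0.2, -0.56, 0.4, 0, 0, 0], [-0.2, -0.6, 0.4, 0, 0, 0], [-0.2, -0.6, 0.4, 0, 0, 0]])

```text
clock: 20.87
position: [449.4, -225.4, 252.4]
ee_rot: [0.126, 0.992, -0.0, 0.0]
contact_force: [0.4, -0.2, 0.6]
gripper_width: 0.2
```

```bash
python3 - <<'E'
from bench import arm
from h import *
s=arm.get_image("side");t=arm.get_image("top");st=arm.read_state();print(st["position"],st["contact_force"],st["clock"])
cv2.imwrite("pics/s11.png",s["image"][:,:,::-1]);cv2.imwrite("pics/t11.png",t["image"][:,:,::-1])
i=np.hstack([cv2.resize(s["image"][335:380,170:220,::-1],(400,360),interpolation=2),cv2.resize(s["image"][195:285,200:300,::-1],(400,360),interpolation=2)]);cv2.imwrite("pics/c11.png",i)
E
```

```text
[ 449.41409152 -223.34616966  252.27209895] [-0.09381347 -0.02176323 -0.1841324 ] 20.9667
```

View pics/s11.png

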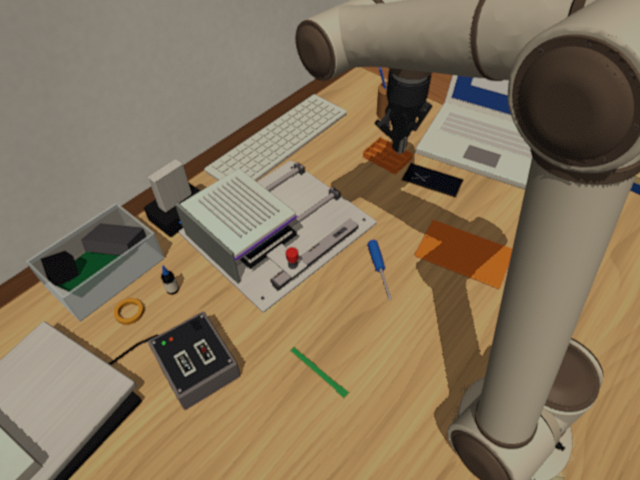

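View pics/c11.png

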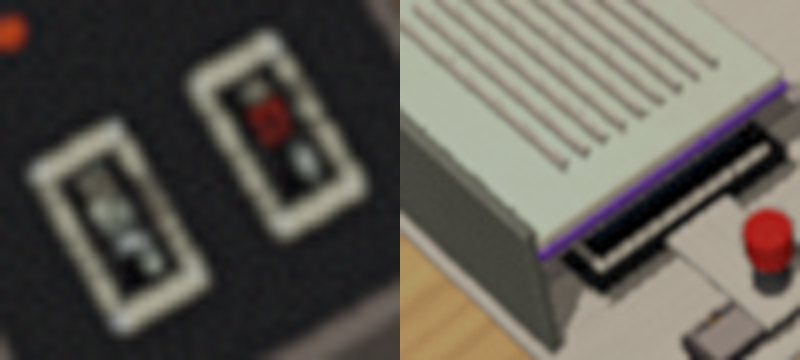

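View pics/t11.png

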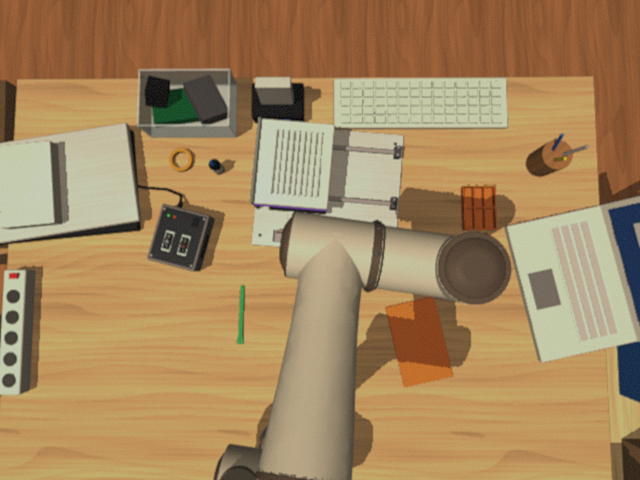

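Everything looks in place. Time is left, so I'll take an averaged, upright crop to be sure of the digit.

```bash
python3 - <<'E'
from bench import arm
from h import *
import pickle
def rect(s,img):
    # plane strips of the wheel: unwrap cylinder of tens wheel
    c=np.array([516.5,317.5]);a=np.radians(-14.2);ex=np.array([np.cos(a),np.sin(a)]);ey=np.array([-np.sin(a),np.cos(a)])
    W,H=140,520;mx=np.zeros((H,W),np.float32);my=mx.copy()
    for r in range(H):
        th=np.radians(55-110*r/H)
        for q in range(W):
            yy=8-16*q/W; p=c+ex*20*np.sin(th)+ey*yy
            u,v=proj(s,[p[0],p[1],49+20*np.cos(th)]);mx[r,q]=u;my[r,q]=v
    return cv2.remap(img,mx,my,cv2.INTER_CUBIC)
N=10;S=[arm.get_image("side") for _ in range(N)];T=[arm.get_image("top") for _ in range(4)]
d0=pickle.load(open("d0.pkl","rb"))
m=lambda L:np.mean([x["image"] for x in L],0).astype(np.float32)[:,:,::-1]
o=[rect(S[0],m(S)),rect(T[0],m(T)),rect(d0["side"],m([d0["side"]])),rect(d0["top"],m([d0["top"]]))]
cv2.imwrite("pics/rect.png",np.clip(np.hstack(o)*1.5,0,255))
E
```

```text
[ WARN:0@21.683] global loadsave.cpp:1063 imwrite_ Unsupported depth image for selected encoder is fallbacked to CV_8U.
```

View pics/rect.png

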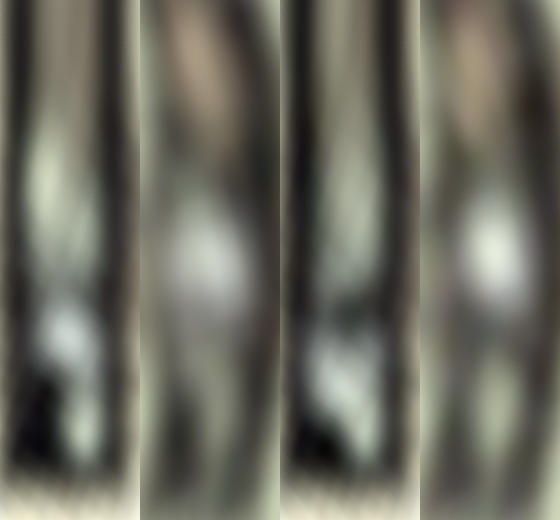

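Now the crown's left stroke runs full height and its right stroke only the lower half, which is a 6, with a 7 below it. At the start the crown was right-heavy, a 3, with a 4 below. That agrees with three one-digit strokes.

```bash
python3 - <<'E'
from bench import arm
print(arm.job_done(),arm.read_state()["clock"])
E
```

```text
the job is handed in; nothing more can be done
the job is handed in; nothing more can be done
```

The station is ready and the job was handed in at about 22 s; no verdict was reported.

- **Carriage and plunger:** I lifted the plunger, slid the carriage to about 0.127 m, let the pin ride on the strip and pushed it along. It locked at about 0.145 m, where the push force rose to 10 N with almost no further motion. A light touch on top of the knob met a firm stop at 93.1 mm. That is 1.4 mm under the nominal 94.5 mm and well below the roughly 103 mm of a riding pin, so I take the plunger as home. An earlier height estimate from the images had suggested a 2–5 mm lift; I trusted the touch over it.
- **Timer:** I rolled the tens wheel from 3 to 6 in three one-digit strokes at about 7 to 10 N. Averaged, unwrapped images show 6 at the crown with 7 next. The units wheel still shows red 0.
- **Tablet and bench:** In the last side view the tray is under the hood with the tablet edge lying flat in it; the rest of the tablet is hidden by the hood. Everything on the bench looks where it was, and the arm is clear of everything.

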